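# Seat the relays and hold the test jig's cam lever at full lift

## Robot

A 7-joint arm with a two-finger parallel gripper is mounted at the origin on the work surface. World frame = base frame: x ahead of the robot, y to its left, z up, the work surface at z = 0. Lengths are in m, angles in rad, forces in N, time in s.
With the tool pointing down it reaches from about 0.4 to 0.875 m from the base axis. Payload 19.3 kg.
Tool frame: the origin (TCP) lies midway between the tips of the shut fingers; the grasp point (between the pads) lies 19 mm behind it; z points along the fingers, y is the line along which they close (so a half turn about z gives the same grasp; the last joint's range is limited). The gripper opens to 85 mm and grips with 20 to 120 N. Pads are 22 mm wide; open, the fingers measure 114 mm over their backs; the gripper's body (76 mm by 85 mm) begins 54 mm behind the grasp point. The pads swing forward as they close: fully open they stand 13 mm farther back than shut.
Start: joints at [-1.317, 0.521, -0.036, 1.599, 0.021, 1.021, -0.113], TCP at [0.199, 0.593, 0.231] pointing down, gripper open.
Joint ranges: [-2.91, 2.91], [-0.3, 2.13], [-1.5, 1.42], [0.17, 2.43], [-1.26, 4.41], [0.16, 1.93], [-2.52, 2.52]. Speed limits (rad/s): [1.89, 1.89, 2.39, 2.39, 3.01, 3.01, 3.01].

## Interface

Orientations are given as [roll, pitch, yaw] about the fixed x, y, z axes, in that order (R = Rz(yaw) Ry(pitch) Rx(roll)).
In Python, from workcell import * gives the robot as it stands. The module is installed in compiled form; this text tells all that it offers.
- The arm moves only by the tool play_rows, never from a script. Its argument "deltas" is a list of rows, each a list of 7 numbers: the shift along the tool's x, y, z in units of 500 mm (1.0 is 500 mm), then the turn, a rotation vector about the tool's x, y, z in units of 120 degrees (1.0 is 120 degrees), then the closure, from 0 (fully open) to 1 (shut). A call has 1 to 10 rows; each row is the pose to reach, as a shift and turn from the pose commanded when the call began, along the tool's axes at that moment; what a row does not reach only later rows make up. A row lasts 1/10 s, in which the tool goes at most 50 mm and 8.59 degrees, less where a joint would pass 70% of its speed; a pose out of reach is approached as far as the arm can. A call with a number of a shift or a turn outside -1 to 1 is refused whole. A call with a gripper value outside its range is refused whole. The fingers move at their own pace and stop on an object; "newtons" is the grip in N (left out, the last holds). Time passes only in rows, so rows that repeat a pose let the fingers close. It gives the time, the measured TCP pose, the force, the opening and the grip force at its end, in the units of the state.
- observe(): the state, without advancing time (a new reading comes with each control period).
- grab_frame(name): name is "scene" or "top"; returns the picture (384x512x3 uint8, red, green, blue); there is no depth.
- get_calibration(name): a dict with "fovy" (degrees; the focal length in pixels is half the picture's height over the tangent of half this angle, whatever the lens; pixels are square), "cx", "cy" (the principal point, pixels), "k1" (the pictures are not rectified: a ray, as slopes to the right and down, at radius r is drawn at 1 + k1 r^2 times it, then the intrinsics apply), "xyz" and "rotation" of the camera in the world. Camera axes: x right, y down, z forward; pixel columns grow to the right and rows downward; lengths in m; the calibration is good to about 2 mm. A picture is of the moment at which its call begins. get_calibration takes no time and is no camera call.
- job_done(): hands the job in; it is judged then, once.
The state is a dict: "clock": time; "qpos": joint angles; "qd": joint speeds; "joint_efforts": joint torques, N m; "position": TCP position; "tool_rot": TCP orientation; "force": force on the tool from outside, world axes, zero at the start; "moment": the same for the moment, N m; "grip_width": finger opening in m; "finger_force": force on a finger pad.
Only numpy, scipy, OpenCV 4.12 (cv2) and the standard library are available. Lean on these libraries where they do the work, as an engineer would, in place of code of your own. Each camera call takes 0.05 s, during which the arm holds its last target. There are 200 camera calls.

## Task

Two of the four relays in the relay box clipped in the test jig are standing proud: press them down until all four are fully home. Then turn the jig's red-gripped cam lever up to the cam's highest lift point, arm straight up, so that the probe plate is fully raised against the box, and hold it there for the test: the lever is sprung and drops back if let go, so finish with the gripper still holding it steady at the top. Leave the other things on the bench where they are.

Things in the scene. Friction and masses are not known exactly. Their poses are not given: they have to be found in the camera images.
- test_jig: Fixed test jig: aluminium base 240 x 200 mm, white nest plate 210 x 150 mm on posts, its top at 108 mm. Origin on the bench under the middle of the nest plate; jig x points away from the robot at yaw 0, z up. A grey relay box (130 x 96 mm, deck at 124 mm) is clipped in the nest. The cam lever is on the -y side. Only the relays stand higher than 135 mm above the bench.
- relay_block (a point): Middle of the box's 2 by 2 block of four relays, on the deck, 124 mm above the bench; axes parallel to the jig's. The relay centres lie 21 mm from it in jig x and in jig y. Beyond it (+x) stand two rows of small coloured blade fuses, 9 mm tall.
- cam_turn (a joint): Turn of the cam lever, rad. 0 = at rest on its stop, arm towards jig -x and 15 degrees above level. Grows as the grip is lifted and carried over to jig +x. 1.309 = arm straight up = highest lift of the cam; beyond it the lift falls again, to 0 at 2.618 (far stop). A spring always turns it back to 0 (about 0.4 N m at rest, 0.5 at the top: 3 to 5 N at the grip); let go, it drops.
- cam_lever: The cam lever. Its shaft lies level along the jig's y axis, 45 mm above the bench, at jig x = 0. Origin: on the shaft axis at jig y = -102 mm; at joint value 0 its axes are parallel to the jig's. Steel flat arm, 110 mm from shaft axis to grip axis, 10 mm thick.
- lever_grip (a point): Middle of the lever's red grip: a round bar 22 mm thick, 60 mm long, parallel to the shaft, sticking out from the arm to jig -y and fixed to it. This point is at jig y = -137 mm, 110 mm from the shaft axis: at rest at jig x = -106 mm, 73 mm above the bench; with the arm straight up at jig x = 0, 155 mm above the bench.
- probe_plate (a joint): Height of the yellowish probe plate (205 x 145 x 8 mm, with rows of brass probes, under the nest plate) above its rest, in m; carried by the cam: 0 at rest, 0.0082 at the cam's highest lift.
- relay_a (a joint): How far relay a (identical to the others, black, 28 x 28 mm, 22 mm tall, pale square on its top; starts 5.5 to 8 mm proud; which socket it is in differs) is pushed into its socket, in m: 0 = standing 8 mm proud with its brass blades showing, 0.008 = fully home on its stop. It slides straight down against about 7 N of friction and stays where it is left.
- relay_a_top (a point): Middle of relay a's top: 146 mm above the bench when fully home, up to 154 mm when proud.
- relay_b (a joint): How far relay b (identical to the others, black, 28 x 28 mm, 22 mm tall, pale square on its top; starts 5.5 to 8 mm proud; which socket it is in differs) is pushed into its socket, in m: 0 = standing 8 mm proud with its brass blades showing, 0.008 = fully home on its stop. It slides straight down against about 7 N of friction and stays where it is left.
- relay_b_top (a point): Middle of relay b's top: 146 mm above the bench when fully home, up to 154 mm when proud.
- relay_c (a joint): How far relay c (identical to the others, black, 28 x 28 mm, 22 mm tall, pale square on its top; starts fully home; which socket it is in differs) is pushed into its socket, in m: 0 = standing 8 mm proud with its brass blades showing, 0.008 = fully home on its stop. It slides straight down against about 7 N of friction and stays where it is left.
- relay_c_top (a point): Middle of relay c's top: 146 mm above the bench when fully home, up to 154 mm when proud.
- relay_d (a joint): How far relay d (identical to the others, black, 28 x 28 mm, 22 mm tall, pale square on its top; starts fully home; which socket it is in differs) is pushed into its socket, in m: 0 = standing 8 mm proud with its brass blades showing, 0.008 = fully home on its stop. It slides straight down against about 7 N of friction and stays where it is left.
- relay_d_top (a point): Middle of relay d's top: 146 mm above the bench when fully home, up to 154 mm when proud.
- spare_relay: Loose spare relay, black, 28 x 28 x 22 mm, standing on its blades; origin under its middle, 10 mm above the bench. Leave alone.
- fuse_puller: Small yellow plastic fuse puller, 65 x 16 x 9 mm, lying by the jig. Leave alone.
- screwdriver: Screwdriver with orange handle, 190 mm long, lying. Leave alone.
- marker: White and blue marker pen, 130 mm long, lying. Leave alone.
- side_cutters: Side cutters with blue handles, about 125 mm long, lying. Leave alone.
- caliper: Digital caliper, 220 mm long, lying. Leave alone.
- parts_tray: Empty clear plastic tray, 150 x 110 x 45 mm. Leave alone.
- terminal_reel: Cardboard reel of brass terminals, 150 mm across, 20 mm thick, lying flat. Leave alone.

How it is judged:
On the way, in this order (a step that is already met when the one before it is completed fails the run):
1. all four relays are fully home while the lever is still down (value of joint each of relay_a, relay_b, relay_c, relay_d above 0.0065 m and value of joint cam_turn below 0.3 rad), for 0.2 s.
2. the gripper holds the cam lever at its highest lift (value of joint each of relay_a, relay_b, relay_c, relay_d above 0.0065 m and value of joint cam_turn between 1.139 and 1.479 rad and value of joint probe_plate above 0.0066 m and contact force between the fingers and cam_lever above 1 N), for 0.3 s.
At the end, for the whole second after the job is handed in: All four relays are within 1.5 mm of fully home, the cam lever is within 0.17 rad (10 degrees) of straight up (1.309 rad), the probe plate is raised at least 6.6 mm, the lever is still (under 0.15 rad/s), and the fingers are still bearing on it with at least 1 N (all of step 2 and velocity of joint cam_turn between -0.15 and 0.15 rad/s); the arm keeps its last pose, push and grip.
It fails at once if the cam lever was raised before all four relays were home (value of joint cam_turn above 0.5 rad and not (value of joint each of relay_a, relay_b, relay_c, relay_d above 0.0065 m)).
It fails at once if another thing on the bench was moved by more than 30 mm (distance of any of spare_relay, fuse_puller, screwdriver, marker, side_cutters, caliper, parts_tray, terminal_reel from where it was at the start of the episode above 0.03 m).
It also fails if it takes over 45 s, if anything falls off the work surface, if the arm or the gripper's body presses on something with over 40 N, if the wrist force passes 120 N, or if a joint passes its speed limit or range.

## Working session

There is one attempt and no reset: what is moved stays moved. The work goes in short steps, Python scripts to look and compute and a tool call to move; the robot and the scene stay as the last step left them, time stands still between calls to the robot, and variables do not carry over. Pictures are saved under pics/ and viewed, at most 10 in all, crops included, and the job is handed in when it is done.

Besides the shell and the picture viewer there is one more tool, called after "Request:" by a JSON object that holds its "api" and its "payload". play_rows: Moves the arm, as the interface text tells. Its arguments: {"type":"object","properties":{"deltas":{"type":"array"},"newtons":{"type":"number"}},"required":["deltas"]}

```bash
mkdir -p pics; python3 - <<'E'
from workcell import *
import cv2
for n in("scene","top"):
    im=grab_frame(n); cv2.imwrite(f"pics/{n}0.png",cv2.cvtColor(im,cv2.COLOR_RGB2BGR)); print(n,get_calibration(n))
o=observe(); print(o)
E
```

```text
scene {'fovy': 55.386304532405255, 'cx': 248.48148488235498, 'cy': 189.60330281036175, 'k1': -0.09392204042073318, 'xyz': array([1.01747547, 0.53492549, 0.83395634]), 'rotation': array([-2.36310563, -0.01448481,  2.43496218])}
top {'fovy': 53.92657426591321, 'cx': 250.91879461261323, 'cy': 189.38117228218746, 'k1': -0.045294092990526634, 'xyz': array([ 0.38774091, -0.00962737,  1.48497201]), 'rotation': array([-3.05307228, -0.00803392, -1.5541444 ])}
{'clock': 0.1, 'qpos': array([-1.31722318,  0.52192382, -0.03635752,  1.5999208 ,  0.02119995,
        1.02112523, -0.11283176]), 'qd': array([ 7.99433161e-05, -1.80348578e-03,  8.36816124e-04, -2.17146734e-03,
       -2.04272455e-03, -7.19417878e-04,  1.00807895e-03]), 'joint_efforts': array([ 5.14904285e-03, -9.28488564e+01,  1.98444463e+00, -3.70530903e+01,
        1.82450598e-02,  5.36434294e-03, -8.91693230e-05]), 'position': array([0.19876266, 0.59224235, 0.23081283]), 'tool_rot': array([-3.14060181e+00,  5.46792093e-05,  2.81780231e+00]), 'force': array([-0.23826751, -0.49025648,  0.43381149]), 'moment': array([ 0.02600093,  0.02471923, -0.00445151]), 'finger_force': 0.0, 'grip_width': 0.08519553226889597}
```

View pics/scene0.png

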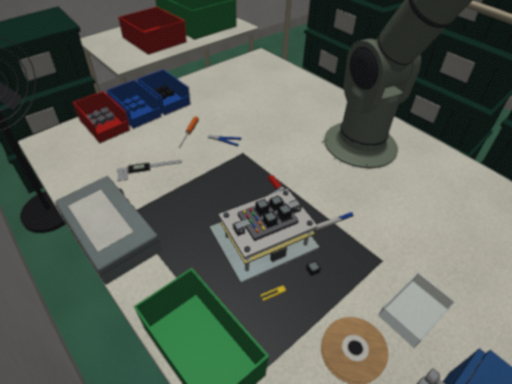

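View pics/top0.png

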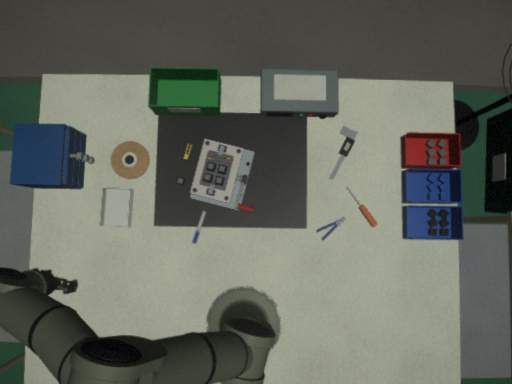

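The scene view shows the jig at about (268,225), with the relays at about (272,210). In the top view the nest plate is around (222,174), the relays are at (205–222,157–180) and the red grip is at (247,208). Next I'll zoom in on the jig.

```bash
cat > h.py <<'E'
import numpy as np, cv2
from workcell import *
from scipy.spatial.transform import Rotation as Ro
def cam(n):
    c=get_calibration(n); f=192/np.tan(np.radians(c["fovy"]/2))
    return c,f,Ro.from_euler("xyz",c["rotation"]).as_matrix()
def ray(n,u,v):
    c,f,R=cam(n); d=np.array([(u-c["cx"])/f,(v-c["cy"])/f]); s=d.copy()
    for _ in range(20): s=d/(1+c["k1"]*(s@s))
    return c["xyz"],R@np.array([*s,1])
def onz(n,u,v,z):
    o,d=ray(n,u,v); return o+d*(z-o[2])/d[2]
def proj(n,p):
    c,f,R=cam(n); q=R.T@(np.asarray(p)-c["xyz"]); s=q[:2]/q[2]; s=s*(1+c["k1"]*(s@s))
    return s*f+[c["cx"],c["cy"]]
E
python3 - <<'E'
from h import *
t=cv2.imread("pics/top0.png"); s=cv2.imread("pics/scene0.png")
cv2.imwrite("pics/topc.png",cv2.resize(t[130:220,170:270],None,fx=6.5,fy=6.5,interpolation=cv2.INTER_CUBIC))
cv2.imwrite("pics/scenec.png",cv2.resize(s[170:280,200:330],None,fx=5.4,fy=5.4,interpolation=cv2.INTER_CUBIC))
hsv=cv2.cvtColor(t,cv2.COLOR_BGR2HSV)
# white nest plate in the top view
m=((hsv[...,2]>130)&(hsv[...,1]<60)).astype(np.uint8); m[:130]=0;m[212:]=0;m[:,:186]=0;m[:,262:]=0
cs=max(cv2.findContours(m,0,2)[0],key=cv2.contourArea); r=cv2.minAreaRect(cs); print(r)
for b in cv2.boxPoints(r): print(b,onz("top",*b,.108)[:2])
E
```

```text
((218.9658660888672, 173.00732421875), (45.79014587402344, 59.814552307128906), 14.470293045043945)
[189.32391 196.24489] [0.48101746 0.20612889]
[204.27026 138.3278 ] [0.69720943 0.15752712]
[248.60782 149.76976] [ 0.65705043 -0.00765699]
[233.66147 207.68684] [0.44202332 0.0431527 ]
```

View pics/topc.png

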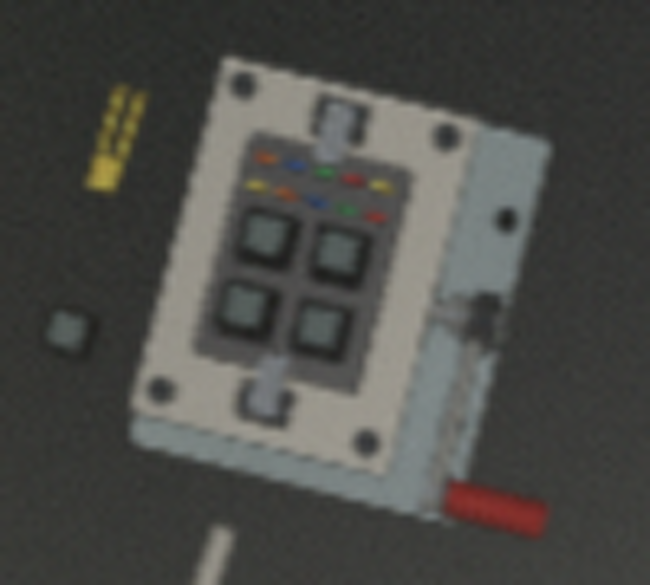

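View pics/scenec.png

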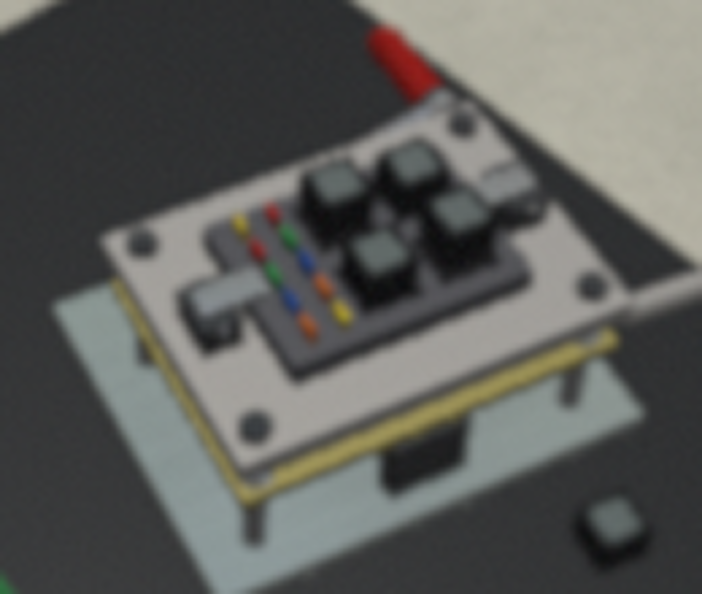

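The crops show the nest plate corners (top crop) at about (222,58), (480,122), (385,473) and (135,410). The four pale relay tops are near (267,236), (341,251), (247,306) and (321,328), and the red grip runs from (447,500) to (545,518). In the scene crop the relay tops are at (338,187), (412,165), (460,212) and (380,253), and brass isn't resolved. I'll measure heights across the two views.

```bash
python3 - <<'E'
from h import *
from scipy.optimize import least_squares
def pick(n,img,x0,y0,k,seeds,half):
    g=cv2.cvtColor(cv2.imread(img),cv2.COLOR_BGR2GRAY); out=[]
    for u,v in seeds:
        w=g[v-half:v+half,u-half:u+half]; t,m=cv2.threshold(w,0,255,cv2.THRESH_OTSU)
        l,lab,st,ce=cv2.connectedComponentsWithStats(m); i=lab[half,half]; 
        c=ce[i]+[u-half,v-half]; out.append((c+.5)/k-.5+[x0,y0]); print(n,(u,v),c.round(1),st[i])
    return np.array(out)
T=pick("top","pics/topc.png",170,130,6.5,[(267,236),(341,251),(247,306),(321,328)],26)
S=pick("scene","pics/scenec.png",200,170,5.4,[(380,253),(338,187),(460,212),(412,165)],30)
C=np.array([(222,58),(480,122),(385,473),(135,410)])/6.5+[170,130]-.42
P=np.array([onz("top",*c,.108)[:2] for c in C]); J=np.array([(105,75),(105,-75),(-105,-75),(-105,75)])/1e3
def w(p,q): c,s=np.cos(p[2]),np.sin(p[2]); return p[:2]+np.asarray(q)@np.array([[c,s],[-s,c]])
f=least_squares(lambda p:(w(p,J)-P).ravel(),[.57,.1,-.2]); print("jig",f.x,"res mm",(f.fun*1e3).round(1))
for a,b in zip(T,S):
    o1,d1=ray("top",*a);o2,d2=ray("scene",*b)
    k=np.linalg.lstsq(np.c_[d1,-d2],o2-o1,rcond=None)[0]; p,q=o1+k[0]*d1,o2+k[1]*d2
    print("relay",((p+q)/2).round(4),"gap",(1e3*np.linalg.norm(p-q)).round(1), "top@.148",onz("top",*a,.148)[:2].round(4))
h=cv2.cvtColor(cv2.imread("pics/top0.png"),cv2.COLOR_BGR2HSV)
m=(((h[...,0]<8)|(h[...,0]>172))&(h[...,1]>120)&(h[...,2]>50)).astype(np.uint8);m[:195]=0;m[225:]=0;m[:,:230]=0;m[:,270:]=0
M=cv2.moments(m,True); g=(M["m10"]/M["m00"],M["m01"]/M["m00"]); print("grip",g,onz("top",*g,.08),"exp",w(f.x,[-.106,-.137]),"up",w(f.x,[0,-.137]))
E
```

```text
top (267, 236) [264.4 233.9] [   4    6   40   38 1137]
top (341, 251) [337.4 251.2] [   4    8   39   38 1111]
top (247, 306) [243.2 305.6] [   3    6   40   39 1159]
top (321, 328) [318.8 326. ] [   6    7   39   36 1112]
scene (380, 253) [383.3 247.5] [   3    0   57   51 2052]
scene (338, 187) [337.5 175.4] [   0    0   60   45 2155]
scene (460, 212) [464.5 204.8] [   4    0   56   49 2047]
scene (412, 165) [412.8 153.6] [   0    0   60   46 2192]
jig [ 0.57849627  0.10878448 -0.22747076] res mm [ 1.2 -1.3  1.8  0.4 -1.9 -1.9 -1.1  2.8]
relay [0.5884 0.1293 0.1493] gap 2.8 top@.148 [0.5896 0.1284]
relay [0.5789 0.088  0.1565] gap 1.5 top@.148 [0.5806 0.088 ]
relay [0.5475 0.1392 0.1576] gap 3.2 top@.148 [0.5497 0.139 ]
relay [0.5384 0.0973 0.1514] gap 0.9 top@.148 [0.5391 0.0973]
grip (245.9625, 207.8375) [ 0.44334937 -0.00154392  0.08      ] exp [ 0.44433141 -0.00078188] up [ 0.54760083 -0.02468638]
```

```bash
cat >> h.py <<'E'
def delta(p,rpy=None,o=None):
    o=o or observe(); R=Ro.from_euler("xyz",o["tool_rot"]); 
    G=R if rpy is None else Ro.from_euler("xyz",rpy)
    print("at",o["clock"],o["position"].round(4),o["tool_rot"].round(3),"F",o["force"].round(1))
    print((R.inv().apply(np.array(p)-o["position"])/.5).round(4),((R.inv()*G).as_rotvec()/np.radians(120)).round(4))
E
python3 -c "
from h import *
delta([.4845,.214,.215],[np.pi,0,1.3433])"
```

```text
at 0.1 [0.1988 0.5922 0.2308] [-3.141  0.     2.818] F [-0.2 -0.5  0.4]
[-0.7825 -0.5353  0.0322] [-4.00e-04  4.00e-04  7.04e-01]
```

Request:
{"api": "play_rows", "payload": {"deltas": [[-0.78,-0.535,0.032,0,0,0.704,1],[-0.78,-0.535,0.032,0,0,0.704,1],[-0.78,-0.535,0.032,0,0,0.704,1],[-0.78,-0.535,0.032,0,0,0.704,1],[-0.78,-0.535,0.032,0,0,0.704,1],[-0.78,-0.535,0.032,0,0,0.704,1],[-0.78,-0.535,0.032,0,0,0.704,1],[-0.78,-0.535,0.032,0,0,0.704,1],[-0.78,-0.535,0.032,0,0,0.704,1],[-0.78,-0.535,0.032,0,0,0.704,1]], "newtons": 30}}

```text
clock: 1.1
position: [0.4855, 0.2107, 0.2153]
tool_rot: [3.141, 0.001, 1.333]
force: [0.6, 1.1, 0.0]
grip_width: 0.0001
finger_force: 0.0
```

```bash
python3 -c "
from h import *
delta([.5795,.0878,.18],[np.pi,0,1.3433]);print(observe()['qpos'])"
```

```text
at 1.1 [0.4855 0.2107 0.2153] [3.141e+00 1.000e-03 1.333e+00] F [0.6 1.1 0. ]
[-0.1946  0.2405  0.0711] [ 0.0005  0.0004 -0.0049]
[-0.82769741  0.41619458  0.40731592  1.88549317 -0.20738663  0.88100251
 -0.55646306]
```

Request:
{"api": "play_rows", "payload": {"deltas": [[-0.1,0.12,0.03,0,0,0,1],[-0.19,0.24,0.071,0,0,0,1],[-0.19,0.24,0.071,0,0,0,1],[-0.19,0.24,0.071,0,0,0,1],[-0.19,0.24,0.071,0,0,0,1],[-0.19,0.24,0.071,0,0,0,1]]}}

```text
clock: 1.7
position: [0.5784, 0.0962, 0.1797]
tool_rot: [-3.141, -0.0, 1.344]
force: [0.3, -0.4, -0.3]
grip_width: 0.0003
finger_force: 0.0
```

```bash
python3 - <<'E'
from h import *
delta([.5795,.0878,.146],[np.pi,0,1.3433])
a=[cv2.cvtColor(grab_frame(n),cv2.COLOR_RGB2BGR) for n in("top","scene")]
k=lambda i,x,y,w,h:cv2.resize(i[y:y+h,x:x+w],(400,400),interpolation=cv2.INTER_CUBIC)
cv2.imwrite("pics/hover.png",np.hstack([k(a[0],175,130,90,90),k(a[1],215,150,100,100)]))
E
```

```text
at 1.7 [0.5784 0.0962 0.1797] [-3.141 -0.     1.344] F [ 0.3 -0.4 -0.3]
[-0.0158  0.0059  0.0674] [-0.0003 -0.0001  0.0004]
```

View pics/hover.png

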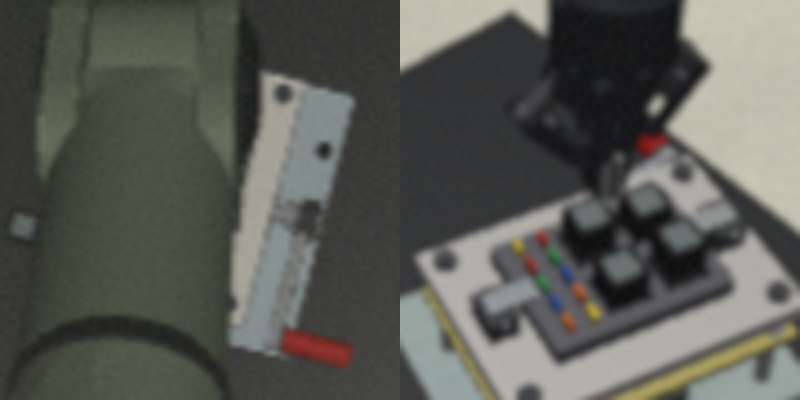

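The scene half shows the shut fingertips at about (607,185), just above the +x−y relay top at (590,215). That agrees with the measured pose. I'll centre on it and press in steps.

Request:
{"api": "play_rows", "payload": {"deltas": [[-0.016,0.006,0,0,0,0,1],[-0.016,0.006,0.02,0,0,0,1],[-0.016,0.006,0.04,0,0,0,1],[-0.016,0.006,0.05,0,0,0,1],[-0.016,0.006,0.056,0,0,0,1],[-0.016,0.006,0.06,0,0,0,1],[-0.016,0.006,0.06,0,0,0,1]]}}

```text
clock: 2.5
position: [0.5798, 0.0868, 0.1494]
tool_rot: [-3.141, 0.0, 1.343]
force: [0.4, 0.3, 0.6]
grip_width: -0.0003
finger_force: 0.0
```

Request:
{"api": "play_rows", "payload": {"deltas": [[0,0,0.003,0,0,0,1],[0,0,0.005,0,0,0,1],[0,0,0.006,0,0,0,1],[0,0,0.006,0,0,0,1]]}}

```text
clock: 2.9
position: [0.5801, 0.0868, 0.1469]
tool_rot: [-3.142, -0.0, 1.343]
force: [-2.0, 0.7, 5.9]
grip_width: 0.0002
finger_force: 2.4
```

Request:
{"api": "play_rows", "payload": {"deltas": [[0,0,0.002,0,0,0,1],[0,0,0.003,0,0,0,1],[0,0,0.003,0,0,0,1],[0,0,0.003,0,0,0,1]]}}

```text
clock: 3.3
position: [0.5802, 0.0868, 0.1459]
tool_rot: [3.141, -0.001, 1.343]
force: [-6.0, -0.2, 14.5]
grip_width: 0.0003
finger_force: 7.5
```

Request:
{"api": "play_rows", "payload": {"deltas": [[0,0,-0.04,0,0,0,1],[0.04,0,-0.05,0,0,0,1],[0.084,0,-0.05,0,0,0,1],[0.084,0,-0.04,0,0,0,1],[0.084,0,-0.02,0,0,0,1],[0.084,0,-0.008,0,0,0,1],[0.084,0,-0.006,0,0,0,1],[0.084,0,-0.004,0,0,0,1]]}}

```text
clock: 4.1
position: [0.5895, 0.127, 0.1471]
tool_rot: [-3.141, 0.0, 1.343]
force: [1.1, -1.0, 0.0]
grip_width: 0.0002
finger_force: 0.0
```

No contact force at 147 mm, so this one is already home. Touch to confirm, then on to the −x+y relay.

Request:
{"api": "play_rows", "payload": {"deltas": [[0,0,0.002,0,0,0,1],[0,0,0.004,0,0,0,1],[0,0,0.004,0,0,0,1]]}}

```text
clock: 4.4
position: [0.5898, 0.1274, 0.146]
tool_rot: [3.141, -0.0, 1.343]
force: [-2.3, -1.2, 7.9]
grip_width: -0.0003
finger_force: 4.2
```

Request:
{"api": "play_rows", "payload": {"deltas": [[0,0,-0.04,0,0,0,1],[0,-0.04,-0.05,0,0,0,1],[0,-0.084,-0.05,0,0,0,1],[0,-0.084,-0.04,0,0,0,1],[0,-0.084,-0.025,0,0,0,1],[0,-0.084,-0.015,0,0,0,1],[0,-0.084,-0.01,0,0,0,1],[0,-0.084,-0.01,0,0,0,1]]}}

```text
clock: 5.2
position: [0.549, 0.1368, 0.1497]
tool_rot: [-3.141, 0.0, 1.343]
force: [0.0, -0.1, -0.3]
grip_width: -0.0002
finger_force: 0.0
```

Request:
{"api": "play_rows", "payload": {"deltas": [[0,0,0.005,0,0,0,1],[0,0,0.008,0,0,0,1],[0,0,0.01,0,0,0,1],[0,0,0.01,0,0,0,1]]}}

```text
clock: 5.6
position: [0.5492, 0.1368, 0.1459]
tool_rot: [3.141, -0.0, 1.343]
force: [-3.5, -0.6, 15.8]
grip_width: 0.0001
finger_force: 8.1
```

Request:
{"api": "play_rows", "payload": {"deltas": [[0,0,-0.04,0,0,0,1],[-0.04,0,-0.05,0,0,0,1],[-0.084,0,-0.05,0,0,0,1],[-0.084,0,-0.03,0,0,0,1],[-0.084,0,-0.02,0,0,0,1],[-0.084,0,-0.01,0,0,0,1],[-0.084,0,-0.002,0,0,0,1],[-0.084,0,0,0,0,0,1]]}}

```text
clock: 6.4
position: [0.5393, 0.0966, 0.1456]
tool_rot: [-3.141, -0.0, 1.344]
force: [-8.7, -0.4, 28.3]
grip_width: 0.0001
finger_force: 14.2
```

Request:
{"api": "play_rows", "payload": {"deltas": [[0,0,-0.08,0,0,0,1],[0,0,-0.11,0,0,0,0.5],[-0.1,-0.08,-0.11,0,0,0,0.3],[-0.18,-0.14,-0.11,0,0,0,0.3],[-0.232,-0.141,-0.11,0,0,0,0.3],[-0.232,-0.141,-0.09,0,0,0,0.3],[-0.232,-0.141,-0.07,0,0,0,0.3],[-0.232,-0.141,-0.07,0,0,0,0.3]]}}

```text
clock: 7.2
position: [0.4443, -0.0002, 0.179]
tool_rot: [-3.14, 0.001, 1.344]
force: [-0.9, 1.0, 0.3]
grip_width: 0.0596
finger_force: 0.0
```

```bash
python3 - <<'E'
from h import *
o=observe(); print(o["grip_width"],o["qpos"].round(2))
delta([.4443,-.0008,.054],[np.pi,0,1.3433])
a=[cv2.cvtColor(grab_frame(n),cv2.COLOR_RGB2BGR) for n in("top","scene")]
k=lambda i,x,y,w,h:cv2.resize(i[y:y+h,x:x+w],(400,400),interpolation=cv2.INTER_CUBIC)
cv2.imwrite("pics/grip.png",np.hstack([k(a[0],180,130,90,90),k(a[1],225,150,100,100)]))
E
```

```text
0.059564052394624596 [-0.48  0.34  0.44  2.13 -0.22  0.72 -0.13]
at 7.2 [ 4.443e-01 -2.000e-04  1.790e-01] [-3.140e+00  1.000e-03  1.344e+00] F [-0.9  1.   0.3]
[-0.0011  0.0007  0.2501] [-0.0007  0.0004  0.0005]
```

View pics/grip.png

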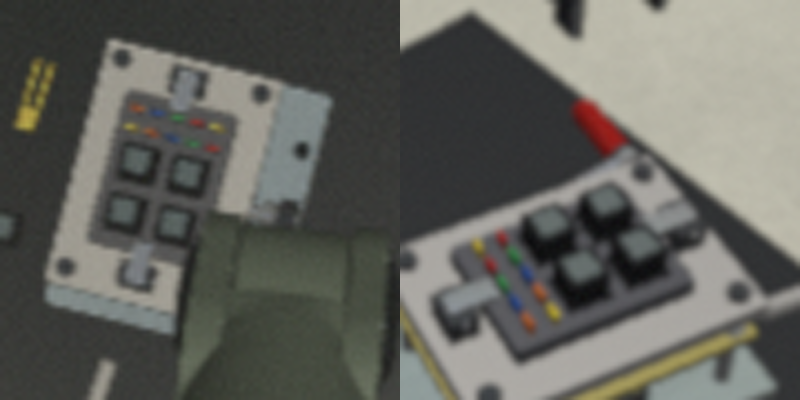

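The scene half shows all four relay tops level, with no brass showing. The fingers are at (570,15) and (650,0), above the red grip at (600,130). Descending onto the grip.

Request:
{"api": "play_rows", "payload": {"deltas": [[0,0,0.06,0,0,0,0.3],[0,0,0.12,0,0,0,0.3],[0,0,0.17,0,0,0,0.3],[0,0,0.21,0,0,0,0.3],[0,0,0.24,0,0,0,0.3],[0,0,0.25,0,0,0,0.3],[0,0,0.25,0,0,0,0.3]]}}

```text
clock: 8.0
position: [0.4444, -0.0007, 0.055]
tool_rot: [-3.141, 0.0, 1.344]
force: [-0.1, 0.2, 0.1]
grip_width: 0.0601
finger_force: 0.0
```

Request:
{"api": "play_rows", "payload": {"deltas": [[0,0,0,0,0,0,0.6],[0,0,0,0,0,0,0.9],[0,0,0,0,0,0,0.9],[0,0,0,0,0,0,0.9],[0,0,0,0,0,0,0.9]], "newtons": 30}}

```text
clock: 8.5
position: [0.4435, -0.0005, 0.056]
tool_rot: [-3.14, -0.001, 1.343]
force: [-7.8, 2.4, 15.8]
grip_width: 0.021
finger_force: 29.3
```

```bash
python3 - <<'E'
from h import *
o=observe(); print(o["grip_width"],o["finger_force"],o["moment"])
P=o["position"]; c,s=np.cos(-.2275),np.sin(-.2275)
for t in np.linspace(0,1.309,11): # arc shifts in tool units: tool y=jig x, tool z=down
    a=.2618+t; print(round(t,2),"y %.3f z %.3f"%(.11*(np.cos(.2618)-np.cos(a))/.5,-.11*(np.sin(a)-np.sin(.2618))/.5))
print(P,o["tool_rot"])
E
```

```text
0.020970268460264202 29.344084560871124 [ 0.57091081  1.86802347 -0.05492466]
0.0 y 0.000 z -0.000
0.13 y 0.009 z -0.027
0.26 y 0.022 z -0.053
0.39 y 0.038 z -0.077
0.52 y 0.057 z -0.099
0.65 y 0.079 z -0.118
0.79 y 0.103 z -0.134
0.92 y 0.128 z -0.146
1.05 y 0.156 z -0.156
1.18 y 0.184 z -0.161
1.31 y 0.213 z -0.163
[ 0.44345081 -0.00049253  0.05595337] [-3.14012324e+00 -6.00621643e-04  1.34348111e+00]
```

Request:
{"api": "play_rows", "payload": {"deltas": [[0,0.004,-0.014,0,0,0,0.9],[0,0.009,-0.027,0,0,0,0.9],[0,0.015,-0.04,0,0,0,0.9],[0,0.022,-0.053,0,0,0,0.9],[0,0.03,-0.065,0,0,0,0.9],[0,0.038,-0.077,0,0,0,0.9],[0,0.047,-0.088,0,0,0,0.9],[0,0.057,-0.099,0,0,0,0.9]]}}

```text
clock: 9.3
position: [0.4662, -0.0059, 0.1043]
tool_rot: [-3.129, 0.0, 1.344]
force: [-34.6, 10.7, 20.3]
grip_width: 0.0212
finger_force: 30.8
```

Request:
{"api": "play_rows", "payload": {"deltas": [[0,-0.003,-0.003,0,0,0,0.9],[0,-0.006,-0.005,0,0,0,0.9],[0,-0.006,-0.005,0,0,0,0.9]]}}

```text
clock: 9.6
position: [0.4682, -0.0063, 0.1074]
tool_rot: [-3.14, -0.0, 1.344]
force: [-5.6, 2.6, -1.4]
grip_width: 0.0207
finger_force: 30.9
```

```bash
python3 - <<'E'
from h import *
o=observe(); print(o["position"],o["force"],o["moment"],o["finger_force"])
g=o["position"]-Ro.from_euler("xyz",o["tool_rot"]).apply([0,0,-.019])*-1
g=o["position"]+Ro.from_euler("xyz",o["tool_rot"]).apply([0,0,-.019]); d=g[:2]-[.5785,.1088]
c,s=np.cos(-.2275),np.sin(-.2275); x=c*d[0]+s*d[1]; y=-s*d[0]+c*d[1]; z=g[2]-.045
print("grip in jig",x,y,z,"r",np.hypot(x,z),"turn",np.arctan2(z,-x)-.2618)
a=cv2.cvtColor(grab_frame("scene"),cv2.COLOR_RGB2BGR); cv2.imwrite("pics/mid.png",cv2.resize(a[110:250,200:340],(560,560),interpolation=cv2.INTER_CUBIC))
E
```

```text
[ 0.46815418 -0.00631226  0.10743212] [-5.56482709  2.59725072 -1.42912458] [ 0.63489135  1.64258584 -0.05003968] 30.898969173431396
grip in jig -0.08150863530693919 -0.13703560117233932 0.0814320907792863 r 0.11521650506019326 turn 0.5231283942742784
```

View pics/mid.png

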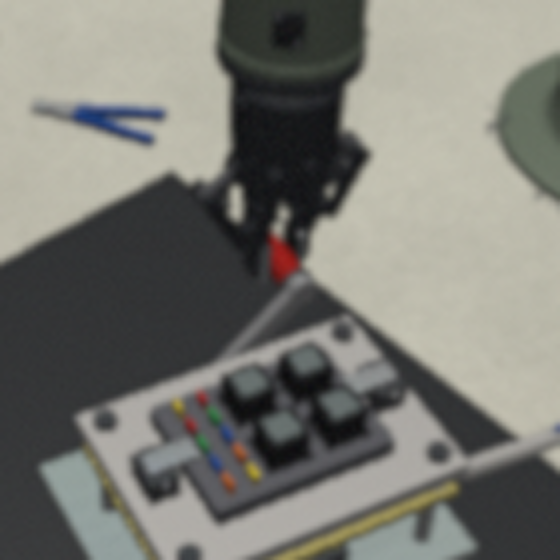

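The scene crop shows the lever raised about halfway, the red grip at (283,258) between the fingers, and the relays level. The force is low now. Continuing the arc.

Request:
{"api": "play_rows", "payload": {"deltas": [[0,0.011,-0.01,0,0,0,0.9],[0,0.022,-0.019,0,0,0,0.9],[0,0.034,-0.027,0,0,0,0.9],[0,0.046,-0.035,0,0,0,0.9],[0,0.058,-0.041,0,0,0,0.9],[0,0.071,-0.047,0,0,0,0.9],[0,0.071,-0.047,0,0,0,0.9]]}}

```text
clock: 10.35
position: [0.5031, -0.0146, 0.1315]
tool_rot: [-3.14, -0.0, 1.343]
force: [-13.9, 2.1, 20.0]
grip_width: 0.0206
finger_force: 34.2
```

Request:
{"api": "play_rows", "payload": {"deltas": [[0,0.012,-0.008,0,0,0,0.9],[0,0.026,-0.014,0,0,0,0.9],[0,0.04,-0.017,0,0,0,0.9],[0,0.054,-0.019,0,0,0,0.9],[0,0.069,-0.02,0,0,0,0.9],[0,0.084,-0.021,0,0,0,0.9],[0,0.084,-0.021,0,0,0,0.9],[0,0.084,-0.021,0,0,0,0.9]]}}

```text
clock: 11.15
position: [0.5445, -0.0242, 0.1415]
tool_rot: [-3.141, -0.0, 1.343]
force: [-5.9, 1.4, 2.2]
grip_width: 0.0209
finger_force: 32.6
```

```bash
python3 - <<'E'
from h import *
o=observe(); print(o["position"],o["force"],o["finger_force"])
g=o["position"]+Ro.from_euler("xyz",o["tool_rot"]).apply([0,0,-.019]); d=g[:2]-[.5785,.1088]
c,s=np.cos(-.2275),np.sin(-.2275); x=c*d[0]+s*d[1]; y=-s*d[0]+c*d[1]; z=g[2]-.045
print("grip in jig",x,y,z,"r",np.hypot(x,z),"turn",np.arctan2(z,-x)-.2618)
a=[cv2.cvtColor(grab_frame(n),cv2.COLOR_RGB2BGR) for n in("top","scene")]
k=lambda i,x,y,w,h:cv2.resize(i[y:y+h,x:x+w],(400,400),interpolation=cv2.INTER_CUBIC)
cv2.imwrite("pics/end.png",np.hstack([k(a[0],180,130,90,90),k(a[1],210,140,120,120)]))
E
```

```text
[ 0.54453135 -0.02418839  0.14149833] [-5.93874551  1.39206616  2.24957608] 32.649225890636444
grip in jig -0.003085060851991419 -0.13722331162681017 0.11549832738405992 r 0.11553952236778536 turn 1.2822918061693245
```

View pics/end.png

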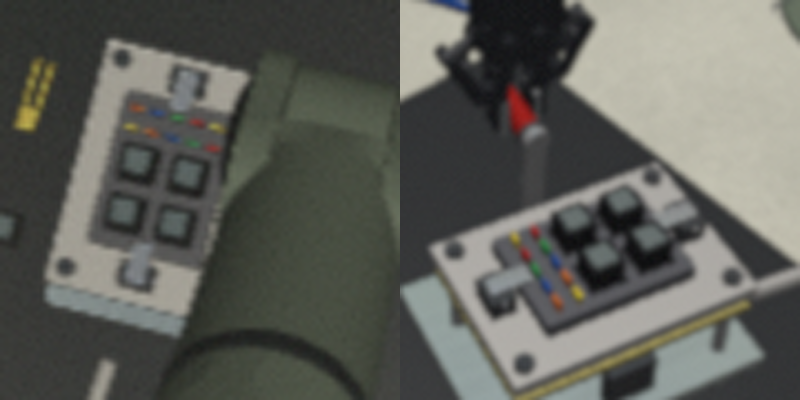

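The final views show the lever arm straight up at (535,165), with the red grip held at (522,112) and the relays level. The turn works out at about 1.28 rad, so I'll nudge 3 mm to centre it, let it settle and hand in.

Request:
{"api": "play_rows", "payload": {"deltas": [[0,0.003,0,0,0,0,0.9],[0,0.005,0,0,0,0,0.9],[0,0.005,0,0,0,0,0.9],[0,0.005,0,0,0,0,0.9],[0,0.005,0,0,0,0,0.9],[0,0.005,0,0,0,0,0.9]]}}

```text
clock: 11.85
position: [0.5467, -0.0247, 0.1416]
tool_rot: [-3.141, -0.0, 1.343]
force: [-7.8, 0.9, 4.7]
grip_width: 0.0208
finger_force: 32.9
```

```bash
python3 -c "
from workcell import *
o=observe();print(o['position'],o['force'],o['finger_force'],abs(o['qd']).max());print(job_done())"
```

```text
[ 0.54668152 -0.02468286  0.1416165 ] [-7.8461407   0.90398492  4.70121743] 32.88021236658096 0.0022975788675501096
the job is handed in; nothing more can be done
None
```

I pressed all four relays down to about 146 mm (fully home) and handed the job in at about 12 s, with the gripper holding the cam lever straight up (about 1.3 rad by my estimate, 33 N grip); the probe plate's lift wasn't measured directly and no verdict came back.

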